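Load the butter pan on the castor caddy and park it under the shelf

TASK

Set the lidded butter pan flat on the deck of the small castor caddy, lengthwise inside the rim, and let go. Then push the caddy straight ahead until all four castors trail straight behind, before it comes to the bay, and steer it into the yellow taped bay under the shelf: nose in, centred, square to the lines and rolled in straight so that the castors still trail. Handle the pan gently and upright, do not knock the shelf, leave the other things alone, and let go at the end.

Things in the scene. Friction and masses are not known exactly. Their poses are not given: they have to be found in the camera images.
- caddy: Caddy on 4 free swivel castors, about 0.85 kg empty, rolling drag under 1 N. Origin on the bench below its deck's middle; x ahead (nose, yellow strip on deck), y left, z up. Deck 150 (x) by 110 mm, top 50 mm above the bench; blue rim 5 mm thick, 8 mm high, 140 by 100 mm inside. Steel push hoop at the rear (-x).
- caddy_bar (a point): Middle of the level bar of the caddy's push hoop: round, 12 mm thick, along the caddy's y, free for 68 mm; 85 mm behind the caddy's origin, 165 mm above the bench. Axes as the caddy. A moderate grip (about 15 N) steers it; lifting or pressing takes wheels off the bench.
- pan: Lidded dark steel pan, loose, 0.3 to 0.52 kg. Origin: centre of underside; x along its length. 100 by 70 mm, lid 106 by 76 mm, lid top 52 mm up. Yellow bar handle on the lid: 70 mm long (x), 12 mm wide (y), 10 mm thick, its centre 87 mm above the underside, 30 mm free below it.
- pan_center (a point): Centre of the butter pan, handle included: 46 mm above its underside, 41 mm below the centre of the handle. Axes as the pan.
- bay_center (a point): Bay centre on the bench: the caddy's origin belongs here, its x along this x (the way in), y left. Yellow tape 15 mm wide: side lines with inner edges 75 mm left and right, from 170 mm before the centre to 100 mm beyond; end line across, inner edge 95 mm beyond. Once parked, the push bar is 22 mm outside the shelf's front edge and 45 mm below its underside.
- pail: Bystander: closed white tub with blue cap, 80 mm across, 110 mm tall. Origin: centre of its underside.
- glove_box: Bystander: blue glove carton 110 by 220 by 70 mm. Origin: centre of its underside.
- spatula: Bystander: spatula lying on the bench beyond the work. Origin: on its underside, x along its length.
- castor_fl_axle (a point): Wheel centre of the front left castor (black wheel 26 mm across), 13 mm above the bench, 14 mm from its swivel axis, which stands at x 55, y 40 mm in the caddy's frame. It trails straight with the wheel centre directly behind (-x of) that axis; coming round takes some 60 mm of straight travel.
- castor_fr_axle (a point): Wheel centre of the front right castor (black wheel 26 mm across), 13 mm above the bench, 14 mm from its swivel axis, which stands at x 55, y -40 mm in the caddy's frame. It trails straight with the wheel centre directly behind (-x of) that axis; coming round takes some 60 mm of straight travel.
- castor_rl_axle (a point): Wheel centre of the rear left castor (black wheel 26 mm across), 13 mm above the bench, 14 mm from its swivel axis, which stands at x -62, y 40 mm in the caddy's frame. It trails straight with the wheel centre directly behind (-x of) that axis; coming round takes some 60 mm of straight travel.
- castor_rr_axle (a point): Wheel centre of the rear right castor (black wheel 26 mm across), 13 mm above the bench, 14 mm from its swivel axis, which stands at x -62, y -40 mm in the caddy's frame. It trails straight with the wheel centre directly behind (-x of) that axis; coming round takes some 60 mm of straight travel.
- bay: Fixed bay, origin and axes as its centre. Steel shelf over it: 260 mm wide, from 63 mm before the centre to 102 mm beyond, underside 210, top 240 mm up; four 18 mm posts 112 mm left and right, 45 mm before and 85 mm beyond; two 40 mm trays on top from 10 mm beyond. A vertical gripper on the parked caddy's bar hits the shelf: lean it back, out of the bay, by 35 to 45 degrees.
Mind the look-alikes: they are no part of the job. Leave any pink or turquoise look-alike of the pan alone. What is shaped like the caddy but purple is not meant.

How it is judged:
By the outcome, as a careful person would: the job done as asked, in the order asked, and still so for the second after the job is handed in, with the robot touching nothing.
It also fails if it takes over 66 s, if anything falls off the work surface, if the arm or the gripper's body presses on something with over 40 N, if the wrist force passes 120 N, or if a joint passes its speed limit or range.

ROBOT

A 6-joint arm with a two-finger parallel gripper is mounted at the origin on the work surface. World frame = base frame: x ahead of the robot, y to its left, z up, the work surface at z = 0. Lengths are in mm, angles in rad, forces in N, time in s.
With the tool pointing down it reaches from about 350 to 950 mm from the base axis. Payload 17.4 kg.
Tool frame: the origin (TCP) lies at the very end of the fingers, on their centre line; the grasp point (between the pads) lies 19 mm behind it; z points along the fingers, y is the line along which they close (so a half turn about z gives the same grasp; the last joint's range is limited). The gripper opens to 93 mm and grips with 3 to 60 N. Pads are 15 mm wide; open, the fingers measure 128 mm over their backs; the gripper's body (75 mm by 188 mm) begins 65 mm behind the grasp point.
Start: joints at [-1.334, 0.116, 1.442, -0, 1.584, -0.038], TCP at [183.155, -649.682, 218.646] pointing down, gripper open.
Joint ranges: [-2.83, 2.83], [-0.83, 2.19], [0.07, 2.5], [-1.14, 4.28], [0.01, 3], [-2.97, 2.97]. Speed limits (rad/s): [1.89, 1.89, 2.22, 3.14, 3.14, 3.14].

INTERFACE

Orientations are given as a rotation vector (axis times angle).
In Python, from station import r gives the robot as it stands.
- The arm moves only by the tool jog_arm, never from a script. Its argument "series" is a list of rows, each a list of 7 numbers: the shift along the world's x, y, z normalised to -1 to 1, where 1 is 0.5 m, then the turn, a rotation vector about the world's x, y, z normalised to -1 to 1, where 1 is 60 degrees, then the opening, from -1 (shut) to 1 (fully open). In form: [[dx, dy, dz, ax, ay, az, hand], ...]. A call has 1 to 5 rows; each row is the pose to reach, as a shift and turn from the pose commanded when the call began; what a row does not reach only later rows make up. A row lasts 1/10 s, in which the tool goes at most 50 mm and 8.59 degrees, less where a joint would pass 70% of its speed; a pose out of reach is approached as far as the arm can. A call with a number of a shift or a turn outside -1 to 1 is refused whole. A call with a gripper value outside its range is refused whole. The fingers move at their own pace and stop on an object; "force" is the grip in N (left out, the last holds). Time passes only in rows, so rows that repeat a pose let the fingers close. It gives the time, the measured TCP pose, the force, the opening and the grip force at its end, in the units of the state.
- r.read_state(): the state, without advancing time (a new reading comes with each control period).
- r.capture(name): name is "scene" or "side" or "wrist"; returns the picture (400x640x3 uint8, red, green, blue); there is no depth.
- r.get_calibration(name): a dict with "vertical_fov" (degrees; the focal length in pixels is half the picture's height over the tangent of half this angle, whatever the lens; pixels are square), "cx", "cy" (the principal point, pixels), "extrinsics" (4x4, takes a point from world to camera coordinates). Camera axes: x right, y down, z forward; pixel columns grow to the right and rows downward; lengths in mm; the calibration is good to about 2 mm. A picture is of the moment at which its call begins: read the wrist's pose just before it. get_calibration takes no time and is no camera call; for the wrist camera it gives the pose at the moment of the call.
- r.sign_off(): hands the job in; it is judged then, once.
The state is a dict: "time": time; "qpos": joint angles; "qd": joint speeds; "effort": joint torques, N m; "tool_pos": TCP position; "orientation": TCP orientation; "wrist_force": force on the tool from outside, world axes, zero at the start; "wrist_torque": the same for the moment, N m; "opening": finger opening in mm; "gripper_force": force on a finger pad.
Only numpy, scipy, OpenCV 4.12 (cv2) and the standard library are available. Lean on these libraries where they do the work, as an engineer would, in place of code of your own. Each camera call takes 0.05 s, during which the arm holds its last target. There are 200 camera calls.

## Working session

There is one attempt and no reset: what is moved stays moved. The work goes in short steps, Python scripts to look and compute and a tool call to move; the robot and the scene stay as the last step left them, time stands still between calls to the robot, and variables do not carry over. Pictures are saved under pics/ and viewed, at most 13 in all, crops included, and the job is handed in when it is done.

Besides the shell and the picture viewer there is one more tool, called by a JSON object that holds its "op" and its "data". jog_arm: Moves the arm, as the interface text tells. Scaled input: -1 to 1 covers 0.5 m each way for a shift and 60 degrees each way for a turn. Its arguments: {"type":"object","properties":{"series":{"type":"array","items":{"type":"array","items":{"type":"number","minimum":-1,"maximum":1}}},"force":{"type":"number"}},"required":["series"]}

```bash
ls; mkdir -p pics
cat > h.py <<'E'
import numpy as np, cv2
from station import r
def cal(n):
    c=r.get_calibration(n); f=200/np.tan(np.radians(c['vertical_fov'])/2); return f,c['cx'],c['cy'],np.array(c['extrinsics']),c
def ray(C,u,v):
    f,cx,cy,E=C[:4]; R=E[:3,:3]; return -R.T@E[:3,3], R.T@np.array([(u-cx)/f,(v-cy)/f,1])
def onz(C,u,v,z):
    o,d=ray(C,u,v); return o+d*(z-o[2])/d[2]
def proj(C,p):
    f,cx,cy,E=C[:4]; q=E[:3,:3]@np.array(p,float)+E[:3,3]; return np.array([cx+f*q[0]/q[2],cy+f*q[1]/q[2]])
def cap(n,name):
    C=cal(n); im=r.capture(n)[:,:,::-1].copy(); cv2.imwrite(f'pics/{name}.png',im); return C,im
E
python3 - <<'E'
from h import *
a=[cap(n,n) for n in('scene','side')]
cv2.imwrite('pics/both.png',cv2.resize(np.vstack([x[1] for x in a]),(480,600)))
for C,_ in a: print(C[4])
s=r.read_state();print(s['tool_pos'],s['orientation'],s['opening'],s['time'])
E
```

```text
pics
{'vertical_fov': 45.544518839096895, 'cx': 326.2024258164128, 'cy': 198.55198663982083, 'extrinsics': array([[-3.10088551e-01,  9.50680383e-01,  7.20421121e-03,
         1.38905629e+02],
       [ 6.36733599e-01,  2.13302054e-01, -7.40994304e-01,
        -2.60497019e+02],
       [-7.05985421e-01, -2.25186686e-01, -6.71472666e-01,
         1.61416186e+03],
       [ 0.00000000e+00,  0.00000000e+00,  0.00000000e+00,
         1.00000000e+00]])}
{'vertical_fov': 52.19707149830958, 'cx': 311.4523133339333, 'cy': 196.7463234271271, 'extrinsics': array([[-8.63262329e-01, -5.04741907e-01, -3.70926786e-03,
         4.52145475e+02],
       [-3.58349001e-01,  6.18028121e-01, -6.99733689e-01,
         2.45579783e+02],
       [ 3.55477349e-01, -6.02724521e-01, -7.14394153e-01,
         1.00002205e+03],
       [ 0.00000000e+00,  0.00000000e+00,  0.00000000e+00,
         1.00000000e+00]])}
[ 183.12237738 -649.50680058  217.99970772] [-3.11096278e+00 -4.30146921e-01  9.38344128e-05] 93.2445867948992 0.1
```

View pics/scene.png

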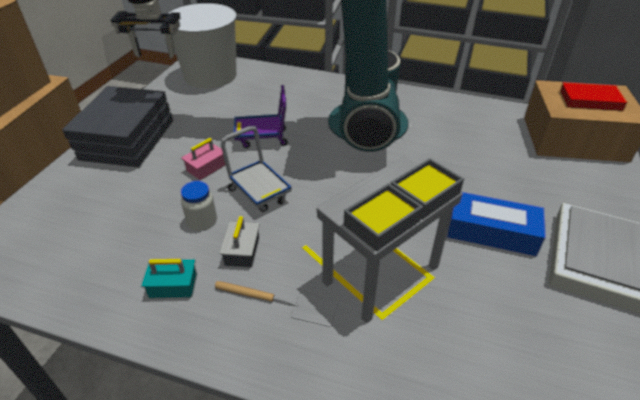

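View pics/side.png

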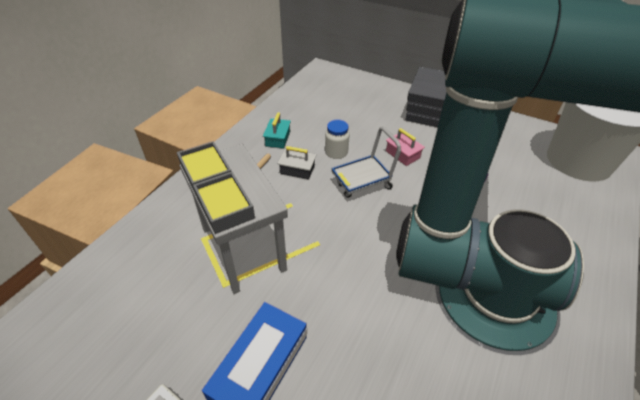

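Scene view: the dark pan with the grey lid and yellow handle is at (240,243). The look-alikes are pink (204,158) and turquoise (169,277). The blue-rimmed caddy is at (262,185) with its hoop to the upper left, the purple one at (262,128), the pail at (198,205) and the bay under the shelf at (390,270). The side view agrees: pan (297,162), caddy (362,175), pink (405,148), turquoise (277,131).

```bash
cat > m.py <<'E'
from h import *
for n,hb,cb in(('scene',(222,212,252,252),(215,150,300,215)),('side',(280,143,312,158),(325,150,400,198))):
    im=cv2.imread(f'pics/{n}.png'); C=cal(n); hsv=cv2.cvtColor(im,cv2.COLOR_BGR2HSV)
    Y=cv2.inRange(hsv,(20,120,90),(35,255,255)); B=cv2.inRange(hsv,(100,90,50),(125,255,255))
    def pts(M,b):
        v,u=np.nonzero(M[b[1]:b[3],b[0]:b[2]]); return np.c_[u+b[0],v+b[1]].astype(np.float32)
    p=pts(Y,hb); q=np.array([onz(C,u,v,92)[:2] for u,v in p],np.float32)
    print(n,'handle px',p.mean(0),'z87',q.mean(0),cv2.minAreaRect(q))
    p=pts(B,cb); q=np.array([onz(C,u,v,56)[:2] for u,v in p],np.float32)
    print('rim',len(p),cv2.minAreaRect(q), cv2.boxPoints(cv2.minAreaRect(q)).round().tolist())
    y=pts(Y,cb); print('caddy yellow',len(y), [onz(C,*y.mean(0),51).round() if len(y) else 0])
    # tape
    tb=(295,240,445,325) if n=='scene' else (195,200,325,290)
    p=pts(Y,tb)
    for c in cv2.HoughLinesP(cv2.inRange(hsv,(20,120,90),(35,255,255))[tb[1]:tb[3],tb[0]:tb[2]],1,np.pi/180,25,minLineLength=25,maxLineGap=3)[:14,0]:
        a=onz(C,c[0]+tb[0],c[1]+tb[1],0)[:2];b=onz(C,c[2]+tb[0],c[3]+tb[1],0)[:2]
        print('line',(c+np.r_[tb[:2],tb[:2]]).tolist(),a.round(),b.round(),np.degrees(np.arctan2(*(b-a)[::-1])).round(1))
E
python3 m.py
python3 - <<'E'
import cv2,numpy as np
a=cv2.imread('pics/scene.png');b=cv2.imread('pics/side.png')
x=cv2.resize(a[120:330,210:450],(685,600),interpolation=cv2.INTER_CUBIC)
cv2.imwrite('pics/c1.png',x)
x=cv2.resize(b[110:300,190:410],(694,600),interpolation=cv2.INTER_CUBIC)
cv2.imwrite('pics/c2.png',x)
E
```

```text
scene handle px [237.85217 226.89565] z87 [ 668.7062  -145.76581] ((668.3583374023438, -145.5254364013672), (71.96815490722656, 12.808563232421875), 13.889663696289062)
rim 263 ((460.7859191894531, -188.52072143554688), (155.10739135742188, 112.46702575683594), 56.472328186035156) [[371.0, -222.0], [465.0, -284.0], [550.0, -155.0], [457.0, -93.0]]
caddy yellow 41 [array([ 493., -141.,   51.])]
line [333, 272, 362, 300] [655.  85.] [711. 171.] 57.0
line [334, 270, 362, 298] [648.  85.] [706. 169.] 55.8
line [389, 314, 432, 275] [728. 237.] [590. 310.] 152.2
line [333, 274, 362, 301] [661.  86.] [714. 171.] 58.1
line [382, 319, 430, 275] [746. 225.] [591. 305.] 152.5
line [378, 315, 419, 284] [738. 214.] [626. 285.] 147.8
line [394, 249, 434, 277] [537. 207.] [594. 315.] 62.3
line [378, 316, 425, 285] [741. 215.] [624. 299.] 144.2
line [393, 250, 430, 280] [541. 205.] [606. 308.] 57.7
line [394, 250, 433, 278] [541. 208.] [598. 313.] 61.5
line [395, 249, 429, 273] [537. 209.] [586. 302.] 62.0
line [395, 251, 432, 279] [543. 211.] [602. 312.] 59.9
side handle px [296.26 149.36] z87 [ 66
[... 438 characters left out ...]
] [525. 178.] -120.3
line [205, 237, 224, 285] [742. 214.] [598. 309.] 146.5
line [206, 204, 247, 205] [823. 115.] [714.  56.] -151.8
line [238, 276, 276, 260] [584. 270.] [528. 179.] -122.0
line [202, 239, 223, 286] [744. 223.] [598. 312.] 148.6
line [208, 200, 247, 202] [828.  99.] [721.  46.] -153.9
line [205, 202, 247, 204] [831. 110.] [716.  53.] -153.6
line [207, 207, 242, 207] [812. 123.] [722.  70.] -149.9
line [286, 256, 318, 243] [512. 155.] [460.  74.] -122.8
line [207, 206, 245, 206] [815. 120.] [717.  63.] -149.9
line [204, 238, 224, 286] [742. 218.] [596. 311.] 147.4
line [209, 211, 240, 208] [796. 132.] [724.  77.] -142.2
line [211, 251, 226, 284] [696. 243.] [596. 304.] 148.6
```

View pics/c1.png

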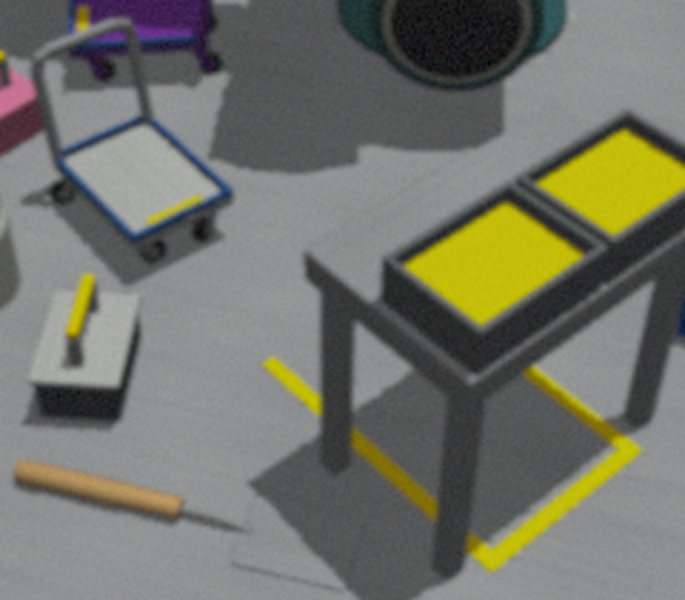

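Crop check: the dark pan with the grey lid at (240,243) is the one to take. The caddy's nose strip points toward the lower right. I'll set out above the pan and measure the rest on the way.

{"op": "jog_arm", "data": {"series": [[0.064,0.067,0,0,0,0,1],[0.128,0.134,0,0,0,0,1],[0.192,0.2,0,0,0,0,1],[0.256,0.267,0,0,0,0,1],[0.32,0.333,0,0,0,0,1]]}}

```text
time: 0.6
tool_pos: [344.0, -481.6, 218.4]
orientation: [-3.112, -0.43, 0.0]
wrist_force: [0.9, -0.5, -0.1]
opening: 92.6
gripper_force: 0.0
```

{"op": "jog_arm", "data": {"series": [[0.064,0.067,0,0,0,0,1],[0.128,0.134,0,0,0,0,1],[0.192,0.2,0,0,0,0,1],[0.256,0.267,0,0,0,0,1],[0.32,0.333,0,0,0,0,1]]}}

```text
time: 1.1
tool_pos: [504.1, -315.0, 218.5]
orientation: [-3.112, -0.43, 0.0]
wrist_force: [0.5, 0.1, 0.1]
opening: 92.9
gripper_force: 0.0
```

{"op": "jog_arm", "data": {"series": [[0.064,0.067,0,0,0,0,1],[0.128,0.134,0,0,0,0,1],[0.192,0.2,0,0,0,0,1],[0.256,0.267,0,0,0,0,1],[0.32,0.333,0,0,0,0,1]]}}

```text
time: 1.6
tool_pos: [664.2, -148.4, 218.3]
orientation: [-3.112, -0.431, 0.001]
wrist_force: [1.1, -0.9, 0.9]
opening: 93.1
gripper_force: 0.0
```

Run:
```python
from h import *
C=cal('scene')
for n,u,v,z in(('pail cap',195,190,110),('purple hoop',283,95,165),('purple body',262,128,50),('pink handle',203,144,90),('teal handle',165,262,90)): print(n,onz(C,u,v,z).round())
C,im=cap('wrist','w1'); s=r.read_state(); print(s['tool_pos'],s['orientation'],s['time'])
print('pan top expected',proj(C,(665,-145,92)),-C[3][:3,:3].T@C[3][:3,3],C[3][2])
```

```text
pail cap [ 602. -293.  110.]
purple hoop [ 191. -220.  165.]
purple body [ 216. -287.   50.]
pink handle [ 399. -386.   90.]
teal handle [ 814. -250.   90.]
[ 667.34792933 -144.02501562  217.56608292] [-3.10942612e+00 -4.34332040e-01 -5.57343184e-04] 1.65
pan top expected [309.24665987 187.35095192] [ 740.0742099  -126.71385591  384.19570707] [-2.72770279e-01 -7.78422163e-02 -9.58924900e-01  5.60421391e+02]
```

View pics/w1.png

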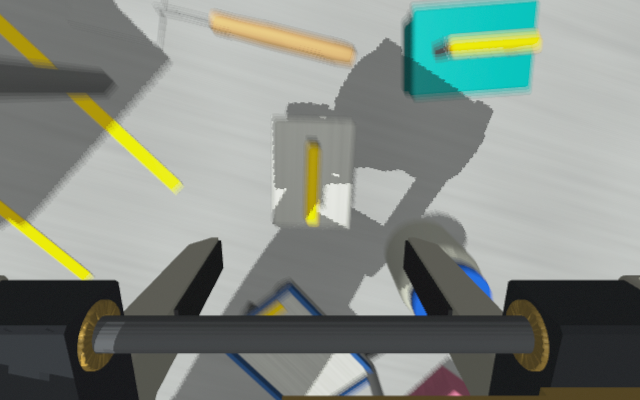

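Wrist view: the handle runs from (313,140) to (313,223), below it to the right the pail and at the top right the turquoise pan. Both bay side lines and their starts show at (180,188) and (90,278).

```bash
cat > w.py <<'E'
from h import *
im=cv2.imread('pics/w1.png'); C=cal('wrist'); hsv=cv2.cvtColor(im,cv2.COLOR_BGR2HSV)
Y=cv2.inRange(hsv,(18,110,60),(36,255,255))
def pts(b):
    v,u=np.nonzero(Y[b[1]:b[3],b[0]:b[2]]); return np.c_[u+b[0],v+b[1]]
f=lambda p,z: np.array([onz(C,u,v,z)[:2] for u,v in p],np.float32)
print(cv2.minAreaRect(f(pts((295,125,330,235)),92)))
for b in((100,110,190,195),(0,195,95,282),(0,10,50,70)):
    q=f(pts(b),0); l=cv2.fitLine(q,cv2.DIST_L2,0,.01,.01).ravel(); print(b,l, np.degrees(np.arctan2(l[1],l[0])), cv2.minAreaRect(q)[1], q[np.argmin(q[:,1])])
E
python3 w.py
```

```text
((671.1345825195312, -141.72674560546875), (70.76250457763672, 11.343742370605469), 15.35326862335205)
(100, 110, 190, 195) [5.1690227e-01 8.5604441e-01 6.3308704e+02 4.3491287e+01] 58.875313 (110.12825012207031, 15.516706466674805) [610.1363    -6.212297]
(0, 195, 95, 282) [  0.51622176   0.85645497 495.6946     135.03049   ] 58.92085 (126.9126968383789, 15.845541954040527) [467.282    78.32691]
(0, 10, 50, 70) [5.2054369e-01 8.5383505e-01 7.0848578e+02 1.6974747e+02] 58.63127 (61.35713577270508, 15.508976936340332) [693.85455 142.89386]
```

Run:
```python
from h import *
for i in range(3): s=r.read_state(); print(s['time'],s['tool_pos'],s['qpos'])
o=[];x=np.array([.5165,.8563])
for n,b in(('scene',(300,242,335,270)),('side',(290,240,323,256))):
    im=cv2.imread(f'pics/{n}.png');C=cal(n);Y=cv2.inRange(cv2.cvtColor(im,cv2.COLOR_BGR2HSV),(18,110,60),(36,255,255))
    v,u=np.nonzero(Y[b[1]:b[3],b[0]:b[2]]);q=np.array([onz(C,a+b[0],c+b[1],0)[:2] for a,c in zip(u,v)],np.float32)
    l=cv2.fitLine(q,cv2.DIST_L2,0,.01,.01).ravel();print(n,l,'s min',(q@x).min(),'n',(q@np.array([-.8563,.5165])).mean())
for n,b in(('scene',(388,275,435,318)),('side',(203,235,226,288))):
    im=cv2.imread(f'pics/{n}.png');C=cal(n);Y=cv2.inRange(cv2.cvtColor(im,cv2.COLOR_BGR2HSV),(18,110,60),(36,255,255))
    v,u=np.nonzero(Y[b[1]:b[3],b[0]:b[2]]);q=np.array([onz(C,a+b[0],c+b[1],0)[:2] for a,c in zip(u,v)],np.float32)
    l=cv2.fitLine(q,cv2.DIST_L2,0,.01,.01).ravel();print(n,'end',np.degrees(np.arctan2(l[1],l[0])),np.percentile(q@x,[2,25,50,75,98]))
```

```text
1.65 [ 667.34792933 -144.02501562  217.56608292] [-0.25078763  0.13316094  1.42460068  0.00196551  1.58425409  1.04246591]
1.65 [ 667.34792933 -144.02501562  217.56608292] [-0.25078763  0.13316094  1.42460068  0.00196551  1.58425409  1.04246591]
1.65 [ 667.34792933 -144.02501562  217.56608292] [-0.25078763  0.13316094  1.42460068  0.00196551  1.58425409  1.04246591]
scene [5.2074236e-01 8.5371387e-01 6.1765076e+02 2.0580877e+01] s min 299.7607379683494 n -518.264322066535
side [  0.5159464   0.8566209 481.84216   110.28776  ] s min 300.9154260803222 n -355.6378234503055
scene end -30.243315 [563.78845929 567.6371348  571.50868316 575.30368184 578.67751244]
side end -33.44229 [551.44453066 567.33341509 570.80459874 574.15087111 577.43188932]
```

{"op": "jog_arm", "data": {"series": [[0.004,0.008,-0.04,0,0,-0.01,1],[0.004,0.008,-0.1,0,0,-0.01,1],[0.004,0.008,-0.16,0,0,-0.01,1],[0.004,0.008,-0.2,0,0,-0.01,1],[0.004,0.008,-0.2,0,0,-0.01,1]]}}

```text
time: 2.15
tool_pos: [663.7, -145.8, 115.0]
orientation: [-3.112, -0.414, 0.008]
wrist_force: [-0.1, -0.2, -0.1]
opening: 93.0
gripper_force: 0.0
```

Run:
```python
from h import *
C,im=cap('wrist','w2'); s=r.read_state(); print(s['tool_pos'],s['time'])
Y=cv2.inRange(cv2.cvtColor(im,cv2.COLOR_BGR2HSV),(18,110,60),(36,255,255))
n,L,st,ce=cv2.connectedComponentsWithStats(Y)
e=proj(C,(665,-145.5,92));print(e)
for i in range(1,n):
    if st[i,4]>150:
        v,u=np.nonzero(L==i);q=np.array([onz(C,a,b,92)[:2] for a,b in zip(u,v)],np.float32);print(st[i],cv2.minAreaRect(q))
```

```text
[ 664.51001288 -146.05351682  117.43202801] 2.2
[313.18357181 234.03773715]
[ 174    0  203   57 3622] ((766.5595703125, -99.46954345703125), (13.008890151977539, 98.63018035888672), 2.8691463470458984)
[ 529    4  111   36 2915] ((805.6868896484375, -243.05905151367188), (12.007414817810059, 53.20014190673828), 19.78321647644043)
[   0  106  146  124 3099] ((668.2553100585938, -10.182544708251953), (90.5995101928711, 10.517650604248047), 59.11880874633789)
[ 309  175   23  115 2266] ((665.5201416015625, -149.23057556152344), (70.27584838867188, 11.598947525024414), 13.974321365356445)
[  77  300   43   72 1426] ((562.2612915039062, -32.15852355957031), (22.354305267333984, 57.653419494628906), 88.03639221191406)
[ 506  300   44   72 1427] ((633.8652954101562, -294.3000793457031), (57.53420639038086, 22.313095092773438), 33.17192459106445)
[247 379  38  21 365] ((546.7886962890625, -144.94801330566406), (9.508744239807129, 25.71091651916504), 55.83792495727539)
[ 283  387  357   13 2078] ((581.162353515625, -270.41046142578125), (9.957733154296875, 237.51260375976562), 15.277883529663086)
```

{"op": "jog_arm", "data": {"series": [[0.002,-0.004,-0.03,0,0,-0.01,1],[0.002,-0.004,-0.06,0,0,-0.01,1],[0.002,-0.004,-0.085,0,0,-0.01,1],[0.002,-0.004,-0.1,0,0,-0.01,1],[0.002,-0.004,-0.1,0,0,-0.01,1]]}}

```text
time: 2.7
tool_pos: [665.6, -148.0, 67.1]
orientation: [-3.116, -0.398, 0.003]
wrist_force: [0.3, 0.5, -0.3]
opening: 93.1
gripper_force: 0.0
```

{"op": "jog_arm", "data": {"series": [[0,0,0,0,0,0,-0.5],[0,0,0,0,0,0,-0.78],[0,0,0,0,0,0,-0.85],[0,0,0,0,0,0,-1],[0,0,0,0,0,0,-1]], "force": 25}}

```text
time: 3.2
tool_pos: [666.2, -148.2, 68.9]
orientation: [3.116, 0.398, 0.0]
wrist_force: [-0.2, -0.2, -1.1]
opening: 57.4
gripper_force: 0.0
```

{"op": "jog_arm", "data": {"series": [[0,0,0,0,0,0,-1],[0,0,0,0,0,0,-1],[0,0,0,0,0,0,-1],[0,0,0,0,0,0,-1],[0,0,0,0,0,0,-1]]}}

```text
time: 3.7
tool_pos: [666.1, -148.2, 68.6]
orientation: [-3.116, -0.398, 0.0]
wrist_force: [0.1, -0.4, -0.3]
opening: 17.8
gripper_force: 0.0
```

{"op": "jog_arm", "data": {"series": [[0,0,0,0,0,0,-1],[0,0,0,0,0,0,-1],[0,0,0,0,0,0,-1],[0,0,0,0,0,0,-1]]}}

```text
time: 4.1
tool_pos: [666.1, -148.2, 68.6]
orientation: [-3.116, -0.398, 0.0]
wrist_force: [1.0, -1.6, -1.4]
opening: 11.7
gripper_force: 25.0
```

{"op": "jog_arm", "data": {"series": [[0,0,0.01,0,0,0,-1],[0,0,0.03,0,0,0,-1],[0,0,0.06,0,0,0,-1],[0,0,0.09,0,0,0,-1],[0,0,0.12,0,0,0,-1]]}}

```text
time: 4.6
tool_pos: [666.4, -148.2, 130.7]
orientation: [3.116, 0.398, 0.002]
wrist_force: [-0.2, -0.3, -3.2]
opening: 11.5
gripper_force: 25.0
```

{"op": "jog_arm", "data": {"series": [[0,0,0.03,0,0,0,-1],[0,0,0.06,0,0,0,-1],[0,0,0.09,0,0,0,-1],[0,0,0.11,0,0,0,-1],[0,0,0.12,0,0,0,-1]]}}

```text
time: 5.1
tool_pos: [666.4, -148.2, 190.0]
orientation: [3.116, 0.398, 0.002]
wrist_force: [1.3, -0.9, -3.6]
opening: 12.3
gripper_force: 25.0
```

Run:
```python
from h import *
s=r.read_state(); print({k:s[k] for k in('tool_pos','wrist_force','wrist_torque','opening','gripper_force')})
```

```text
{'tool_pos': array([ 666.3927636 , -148.24216445,  190.03548085]), 'wrist_force': array([ 1.2642954 , -0.88158675, -3.60342832]), 'wrist_torque': array([1.53642530e-02, 1.22425387e-02, 6.42877517e-05]), 'opening': 12.259483089617257, 'gripper_force': 24.984036684036255}
```

{"op": "jog_arm", "data": {"series": [[-0.02,-0.004,0,0,0,0.05,-1],[-0.06,-0.012,0,0,0,0.12,-1],[-0.11,-0.022,0,0,0,0.2,-1],[-0.16,-0.032,0,0,0,0.28,-1],[-0.21,-0.042,0,0,0,0.36,-1]]}}

```text
time: 5.6
tool_pos: [560.0, -169.2, 188.1]
orientation: [-2.984, -0.98, 0.001]
wrist_force: [0.2, 0.6, -3.0]
opening: 11.7
gripper_force: 25.0
```

{"op": "jog_arm", "data": {"series": [[-0.05,-0.01,0,0,0,0.08,-1],[-0.1,-0.019,0,0,0,0.16,-1],[-0.15,-0.028,0,0,0,0.24,-1],[-0.185,-0.035,0,0,0,0.3,-1],[-0.202,-0.038,0,0,0,0.337,-1]]}}

```text
time: 6.1
tool_pos: [458.8, -188.4, 188.6]
orientation: [-2.768, -1.486, 0.0]
wrist_force: [0.8, -0.4, -2.6]
opening: 11.7
gripper_force: 25.0
```

{"op": "jog_arm", "data": {"series": [[0,0,0,0,0,0,-1],[0,0,0,0,0,0,-1]]}}

```text
time: 6.3
tool_pos: [460.3, -188.2, 188.6]
orientation: [-2.77, -1.482, -0.0]
wrist_force: [0.2, -0.5, -3.3]
opening: 11.8
gripper_force: 25.0
```

Run:
```python
from h import *
s=r.read_state(); print({k:s[k] for k in('time','tool_pos','orientation','wrist_force','qpos')})
a=cap('wrist','w3')[1]; b=cap('scene','s3')[1][100:260,170:350]; c=cap('side','d3')[1][90:220,290:450]
cv2.imwrite('pics/m3.png',np.hstack([cv2.resize(b,(400,356)),cv2.resize(c,(400,356))]))
```

```text
{'time': 6.3, 'tool_pos': array([ 460.32637136, -188.1666646 ,  188.60329132]), 'orientation': array([-2.77024651e+00, -1.48159576e+00, -1.73228575e-04]), 'wrist_force': array([ 0.16675107, -0.46037532, -3.26698509]), 'qpos': array([-4.39407591e-01, -2.69783154e-01,  1.85399128e+00,  1.08669471e-04,
        1.55734578e+00,  1.49152143e-01])}
```

View pics/m3.png

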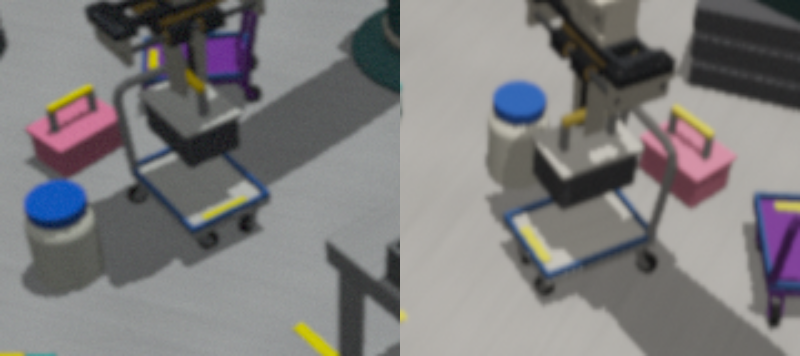

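The pan hangs level over the deck, aligned and clear of the hoop. I'll lower it.

{"op": "jog_arm", "data": {"series": [[0,0,-0.03,0,0,0,-1],[0,0,-0.06,0,0,0,-1],[0,0,-0.09,0,0,0,-1],[0,0,-0.115,0,0,0,-1],[0,0,-0.13,0,0,0,-1]]}}

```text
time: 6.95
tool_pos: [459.7, -187.9, 121.7]
orientation: [-2.768, -1.483, 0.002]
wrist_force: [-0.5, -0.1, -3.7]
opening: 11.7
gripper_force: 25.0
```

{"op": "jog_arm", "data": {"series": [[0,0,-0.003,0,0,0,-1],[0,0,-0.005,0,0,0,-1],[0,0,-0.007,0,0,0,-1],[0,0,-0.008,0,0,0,-1],[0,0,-0.008,0,0,0,-1]]}}

```text
time: 7.45
tool_pos: [460.3, -188.2, 119.9]
orientation: [2.769, 1.484, 0.0]
wrist_force: [0.1, 0.3, -2.5]
opening: 11.8
gripper_force: 25.0
```

{"op": "jog_arm", "data": {"series": [[0,0,-0.001,0,0,0,-1],[0,0,-0.002,0,0,0,-1],[0,0,-0.002,0,0,0,-1]]}}

```text
time: 7.75
tool_pos: [460.2, -188.2, 118.6]
orientation: [-2.769, -1.484, -0.0]
wrist_force: [0.2, -0.5, -3.0]
opening: 11.2
gripper_force: 25.0
```

{"op": "jog_arm", "data": {"series": [[0,0,-0.001,0,0,0,-1],[0,0,-0.001,0,0,0,-1],[0,0,-0.001,0,0,0,-1]]}}

```text
time: 8.05
tool_pos: [460.2, -188.2, 118.3]
orientation: [2.769, 1.484, 0.0]
wrist_force: [1.1, 0.9, -1.7]
opening: 11.7
gripper_force: 25.0
```

{"op": "jog_arm", "data": {"series": [[0,0,-0.001,0,0,0,-1],[0,0,-0.001,0,0,0,-1],[0,0,-0.001,0,0,0,-1]]}}

```text
time: 8.35
tool_pos: [460.4, -188.3, 118.0]
orientation: [2.769, 1.483, 0.001]
wrist_force: [1.1, -0.6, 3.5]
opening: 11.9
gripper_force: 25.0
```

{"op": "jog_arm", "data": {"series": [[0,0,0,0,0,0,-0.7],[0,0,0,0,0,0,-0.4],[0,0,0,0,0,0,-0.2],[0,0,0,0,0,0,-0.2],[0,0,0,0,0,0,-0.2]]}}

```text
time: 8.85
tool_pos: [460.1, -188.2, 117.6]
orientation: [-2.769, -1.484, 0.0]
wrist_force: [-0.6, 0.4, -0.3]
opening: 36.7
gripper_force: 0.0
```

{"op": "jog_arm", "data": {"series": [[0,0,0.02,0,0,0,-0.2],[0,0,0.06,0,0,0,-0.2],[0,0,0.11,0,0,0,-0.2],[0,0,0.17,0,0,0,0],[0,0,0.23,0,0,0,0]]}}

```text
time: 9.35
tool_pos: [460.0, -188.1, 234.6]
orientation: [2.769, 1.484, 0.0]
wrist_force: [0.4, 0.1, -0.3]
opening: 45.2
gripper_force: 0.0
```

{"op": "jog_arm", "data": {"series": [[0,0,0.06,0,0,0,0],[0,0,0.12,0,0,0,0],[0,0,0.12,0,0,0,0]]}}

```text
time: 9.65
tool_pos: [460.8, -188.5, 297.7]
orientation: [2.765, 1.481, 0.006]
wrist_force: [0.6, 1.1, -0.1]
opening: 46.8
gripper_force: 0.0
```

Run:
```python
from h import *
s=r.read_state(); print({k:s[k] for k in('time','tool_pos','orientation','wrist_force','qpos')})
a=cap('wrist','w4')[1]; Cs,b=cap('scene','s4');Cd,c=cap('side','d4')
# rim/caddy pose & handle
for n,C,im,hb,cb in(('scene',Cs,b,(225,120,290,185),(215,150,300,215)),('side',Cd,c,(335,130,380,170),(325,150,400,198))):
    hsv=cv2.cvtColor(im,cv2.COLOR_BGR2HSV)
    def go(lo,hi,bx,z):
        M=cv2.inRange(hsv,lo,hi); v,u=np.nonzero(M[bx[1]:bx[3],bx[0]:bx[2]]); 
        q=np.array([onz(C,x+bx[0],y+bx[1],z)[:2] for x,y in zip(u,v)],np.float32); return cv2.minAreaRect(q)
    print(n,go((18,110,60),(36,255,255),hb,142),go((100,90,50),(125,255,255),cb,56))
    p=proj(C,(413,-259,165)); print('bar expected',p)
cv2.imwrite('pics/m4.png',np.hstack([cv2.resize(b[100:260,170:350],(400,356)),cv2.resize(c[90:220,290:450],(400,356))]))
```

```text
{'time': 9.65, 'tool_pos': array([ 460.83012578, -188.47209194,  297.7071772 ]), 'orientation': array([2.76492918, 1.48142676, 0.00563376]), 'wrist_force': array([ 0.59580069,  1.08913091, -0.14115827]), 'qpos': array([-4.39478626e-01, -2.86327063e-01,  1.69231063e+00,  2.02987822e-05,
        1.72961672e+00,  1.47581953e-01])}
scene ((416.08111572265625, -233.1253662109375), (209.50379943847656, 22.487228393554688), 43.9577751159668) ((459.9959411621094, -187.76168823242188), (155.33596801757812, 114.6225814819336), 56.4724235534668)
bar expected [238.35372014 132.89558926]
side ((458.7190246582031, -184.92735290527344), (68.1134262084961, 16.194843292236328), 55.231773376464844) ((460.94842529296875, -188.19090270996094), (148.1605682373047, 114.0478515625), 56.279903411865234)
bar expected [389.22202729 135.44136039]
```

View pics/m4.png

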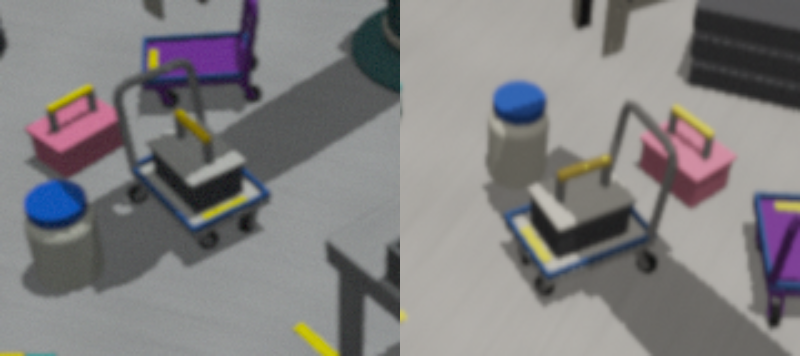

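The pan sits level inside the rim, and the bar projects where expected (scene (239,133), side (390,135)). Next I go to a leaned pose behind the bar.

{"op": "jog_arm", "data": {"series": [[-0.01,-0.02,0,0,0,0.14,0],[-0.03,-0.04,0,0,0,0.28,0],[-0.05,-0.07,0,0,0,0.42,0],[-0.065,-0.1,0,0,0,0.56,0],[-0.076,-0.114,0,0,0,0.7,0]]}}

```text
time: 10.3
tool_pos: [421.4, -245.9, 291.4]
orientation: [-2.046, -2.382, 0.001]
wrist_force: [0.2, -0.2, -0.2]
opening: 46.1
gripper_force: 0.0
```

{"op": "jog_arm", "data": {"series": [[-0.01,-0.02,0,0,0,0.14,0],[-0.03,-0.04,0,0,0,0.28,0],[-0.05,-0.07,0,0,0,0.42,0],[-0.065,-0.1,0,0,0,0.56,0],[-0.076,-0.114,0,0,0,0.7,0]]}}

```text
time: 10.8
tool_pos: [383.4, -302.9, 291.4]
orientation: [-1.057, -2.957, -0.001]
wrist_force: [0.5, 0.3, 0.3]
opening: 46.3
gripper_force: 0.0
```

{"op": "jog_arm", "data": {"series": [[0,0,0,0,0,0.1,0],[0,0,0,0,0,0.1,0]]}}

```text
time: 11.0
tool_pos: [383.8, -302.2, 291.6]
orientation: [-0.907, -3.006, -0.001]
wrist_force: [0.2, 0.4, -1.3]
opening: 46.6
gripper_force: 0.0
```

{"op": "jog_arm", "data": {"series": [[0,0,0,0.111,-0.074,0,0],[0,0,-0.02,0.222,-0.148,0,0],[0,0,-0.05,0.333,-0.221,0,0],[0,0,-0.09,0.444,-0.295,0,0],[0,0,-0.13,0.555,-0.369,0,0]]}}

```text
time: 11.5
tool_pos: [384.1, -302.2, 227.4]
orientation: [0.809, 2.655, 0.975]
wrist_force: [0.9, 0.6, 0.3]
opening: 46.3
gripper_force: 0.0
```

{"op": "jog_arm", "data": {"series": [[0,0,0,0,0,0,0],[0,0,0,0,0,0,0]]}}

```text
time: 11.7
tool_pos: [383.9, -302.4, 227.2]
orientation: [0.81, 2.662, 0.967]
wrist_force: [0.1, 0.1, 0.9]
opening: 46.6
gripper_force: 0.0
```

Run:
```python
from h import *
from scipy.spatial.transform import Rotation as R
s=r.read_state(); print(s['tool_pos'],s['qpos']);print(R.from_rotvec(s['orientation']).as_matrix().round(3))
print(s['tool_pos']-19*R.from_rotvec(s['orientation']).as_matrix()[:,2])
a=cap('wrist','w5')[1]
```

```text
[ 383.89470317 -302.39142032  227.2080178 ] [-1.08010837 -0.15678736  1.81036988  0.62022392  1.81309406 -2.00850136]
[[-0.831  0.428  0.354]
 [ 0.556  0.637  0.534]
 [ 0.003  0.641 -0.767]]
[ 377.16483189 -312.54509824  241.78922684]
```

View pics/w5.png

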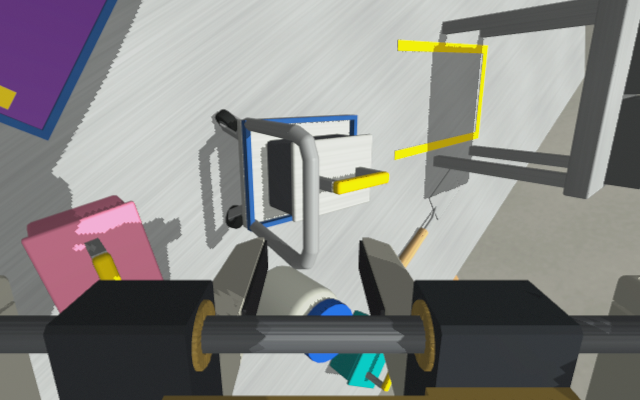

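Wrist view: the bar runs vertically at u≈308, v 140–262, with fingers either side of it. Pan handle around (360,183), bay lines at (398,45) and (395,155).

Run:
```python
from h import *
C=cal('wrist')
print(proj(C,(413,-259,165)),onz(C,308,200,165), 'ends',onz(C,308,160,165),onz(C,308,240,165))
im=cv2.imread('pics/w5.png')
Y=cv2.inRange(cv2.cvtColor(im,cv2.COLOR_BGR2HSV),(18,110,60),(36,255,255))
def f(b):
    v,u=np.nonzero(Y[b[1]:b[3],b[0]:b[2]]);q=np.array([onz(C,x+b[0],y+b[1],0)[:2] for x,y in zip(u,v)],np.float32)
    l=cv2.fitLine(q,cv2.DIST_L2,0,.01,.01).ravel(); return np.degrees(np.arctan2(l[1],l[0])),np.percentile(q@[.5165,.8563],[1,50,99]),(q@[-.8563,.5165]).mean()
print(f((385,30,470,56)),f((385,130,465,162)),f((474,58,490,132)))
B=cv2.inRange(cv2.cvtColor(im,cv2.COLOR_BGR2HSV),(100,90,50),(125,255,255))[105:235,235:362]
v,u=np.nonzero(B);q=np.array([onz(C,x+235,y+105,57)[:2] for x,y in zip(u,v)],np.float32);print(cv2.minAreaRect(q))
```

```text
[311.78750128 205.40089426] [ 407.01538457 -259.28169255  165.        ] ends [ 382.76692537 -242.967529    165.        ] [ 432.92179697 -276.71131335  165.        ]
(np.float32(59.148014), array([300.57441571, 387.14161825, 507.81822456]), np.float64(-353.3853779275506)) (np.float32(59.228405), array([303.25110278, 396.68837875, 521.8414451 ]), np.float64(-518.9218582039985)) (np.float32(-30.350166), array([564.55369075, 572.34209569, 580.13502395]), np.float64(-437.3914631425373))
((458.7942810058594, -191.15493774414062), (153.5714569091797, 110.93746948242188), 56.170833587646484)
```

{"op": "jog_arm", "data": {"series": [[0.014,0.021,-0.031,0,0,0,0],[0.031,0.046,-0.067,0,0,0,0],[0.048,0.072,-0.105,0,0,0,0],[0.062,0.093,-0.136,0,0,0,0],[0.07,0.105,-0.154,0,0,0,0]]}}

```text
time: 12.25
tool_pos: [420.1, -248.5, 151.4]
orientation: [0.801, 2.663, 0.964]
wrist_force: [-1.1, -0.8, -0.4]
opening: 46.6
gripper_force: 0.0
```

{"op": "jog_arm", "data": {"series": [[0,0,0,0,0,0,-0.3],[0,0,0,0,0,0,-0.45],[0,0,0,0,0,0,-0.55],[0,0,0,0,0,0,-0.62],[0,0,0,0,0,0,-0.68]], "force": 15}}

```text
time: 12.75
tool_pos: [419.1, -250.1, 151.0]
orientation: [0.805, 2.661, 0.967]
wrist_force: [-0.5, -0.6, -0.5]
opening: 16.1
gripper_force: 0.0
```

{"op": "jog_arm", "data": {"series": [[0,0,0,0,0,0,-0.73],[0,0,0,0,0,0,-0.78],[0,0,0,0,0,0,-0.85],[0,0,0,0,0,0,-1],[0,0,0,0,0,0,-1]]}}

```text
time: 13.25
tool_pos: [419.1, -249.6, 150.4]
orientation: [0.805, 2.661, 0.968]
wrist_force: [0.7, -0.4, -4.0]
opening: 11.5
gripper_force: 15.0
```

```bash
cat > look.py <<'E'
from h import *
import sys
from scipy.spatial.transform import Rotation as R
s=r.read_state(); M=R.from_rotvec(s['orientation']).as_matrix()
g=s['tool_pos']-19*M[:,2]; yaw=np.degrees(np.arctan2(M[1,1],M[0,1]))
print('t',s['time'],'tcp',s['tool_pos'].round(1),'grasp',g.round(1),'yaw',yaw.round(2),'lean',np.degrees(np.arcsin(M[2,1])).round(1),'F',s['wrist_force'].round(1),'T',s['wrist_torque'].round(2),'op',s['opening'].round(1),s['gripper_force'].round(1),'q',s['qpos'].round(2))
c=np.array([np.cos(np.radians(yaw)),np.sin(np.radians(yaw))]); o=g[:2]+85*c
x=np.array([np.cos(np.radians(59.1)),np.sin(np.radians(59.1))]);d=o-np.array([616.5,177])
print('caddy by grip',o.round(1),'bay frame',(d@x).round(1),(d@[-x[1],x[0]]).round(1))
for n in('scene','side'):
    C,im=cap(n,f'{n[:2]}_{s["time"]:.2f}'); h=cv2.cvtColor(im,cv2.COLOR_BGR2HSV)
    p=[proj(C,(*o,55)),]; K=cv2.inRange(h,(100,90,40),(125,255,255)); u,v=p[0].astype(int)
    m=np.zeros_like(K); rr=48 if n=='scene' else 45; cv2.circle(m,(u,v),rr,255,-1); K&=m
    vv,uu=np.nonzero(K); q=np.array([onz(C,a,b,56)[:2] for a,b in zip(uu,vv)],np.float32)
    print(n,(u,v),len(q),cv2.minAreaRect(q) if len(q) else '')
E
python3 look.py
```

```text
Traceback (most recent call last):
  File "look.py", line 6, in <module>
    print('t',s['time'],'tcp',s['tool_pos'].round(1),'grasp',g.round(1),'yaw',yaw.round(2),'lean',np.degrees(np.arcsin(M[2,1])).round(1),'F',s['wrist_force'].round(1),'T',s['wrist_torque'].round(2),'op',s['opening'].round(1),s['gripper_force'].round(1),'q',s['qpos'].round(2))
                                                                                                                                                                                                           ^^^^^^^^^^^^^^^^^^
AttributeError: 'float' object has no attribute 'round'
```

```bash
sed -i "s/s\['opening'\].round(1),s\['gripper_force'\].round(1)/round(s['opening'],1)/" look.py; python3 look.py
```

```text
t 13.25 tcp [ 419.1 -249.6  150.4] grasp [ 412.3 -259.8  165. ] yaw 56.34 lean 40.0 F [ 0.7 -0.4 -4. ] T [-0.61  0.37 -0.01] op 11.5 q [-0.97 -0.16  1.94  0.64  1.65 -2.  ]
caddy by grip [ 459.4 -189.1] bay frame -394.8 -53.2
scene (np.int64(258), np.int64(180)) 281 ((401.4002685546875, -224.58514404296875), (318.5028991699219, 152.20120239257812), 32.89727020263672)
side (np.int64(361), np.int64(172)) 135 ((522.325927734375, -230.60256958007812), (152.35025024414062, 263.9573974609375), 55.84076690673828)
```

{"op": "jog_arm", "data": {"series": [[0,0,-0.002,0,0,0,-1],[0,0,-0.002,0,0,0,-1],[0,0,-0.002,0,0,0,-1]]}}

```text
time: 13.65
tool_pos: [419.3, -249.7, 150.1]
orientation: [0.804, 2.66, 0.968]
wrist_force: [-0.4, -0.9, 3.3]
opening: 11.7
gripper_force: 15.0
```

{"op": "jog_arm", "data": {"series": [[0,0,0,0,0,0,-1],[0,0,0,0,0,0,-1]]}}

```text
time: 13.85
tool_pos: [419.3, -249.7, 150.0]
orientation: [0.804, 2.661, 0.968]
wrist_force: [-0.5, -0.9, 4.5]
opening: 11.6
gripper_force: 15.0
```

Gripped. I'll relieve the slight press, then push straight ahead about 86 mm.

{"op": "jog_arm", "data": {"series": [[0,0,0.001,0,0,0,-1],[0,0,0.001,0,0,0,-1]]}}

```text
time: 14.05
tool_pos: [419.1, -249.7, 150.1]
orientation: [0.804, 2.661, 0.968]
wrist_force: [0.1, -0.3, 2.0]
opening: 11.5
gripper_force: 15.0
```

{"op": "jog_arm", "data": {"series": [[0.004,0.006,0,0,0,0,-1],[0.012,0.018,0,0,0,0,-1],[0.022,0.033,0,0,0,0,-1],[0.032,0.048,0,0,0,0,-1],[0.044,0.066,0,0,0,0,-1]]}}

```text
time: 14.55
tool_pos: [441.6, -215.9, 150.2]
orientation: [0.804, 2.661, 0.968]
wrist_force: [-0.8, -2.3, 3.2]
opening: 11.6
gripper_force: 15.0
```

{"op": "jog_arm", "data": {"series": [[0.012,0.018,0,0,0,0,-1],[0.024,0.036,0,0,0,0,-1],[0.034,0.051,0,0,0,0,-1],[0.044,0.066,0,0,0,0,-1],[0.05,0.075,0,0,0,0,-1]]}}

```text
time: 15.05
tool_pos: [466.6, -178.4, 150.2]
orientation: [0.804, 2.661, 0.969]
wrist_force: [-0.7, -2.6, 3.4]
opening: 11.2
gripper_force: 15.0
```

{"op": "jog_arm", "data": {"series": [[0,0,0,0,0,0,-1],[0,0,0,0,0,0,-1]]}}

```text
time: 15.25
tool_pos: [466.2, -179.1, 150.1]
orientation: [0.804, 2.661, 0.969]
wrist_force: [0.2, 0.8, 2.9]
opening: 11.2
gripper_force: 15.0
```

```bash
python3 look.py
python3 - <<'E'
import cv2,glob,numpy as np
b=cv2.imread(sorted(glob.glob('pics/sc_*'))[-1]);c=cv2.imread(sorted(glob.glob('pics/si_*'))[-1])
cv2.imwrite('pics/m6.png',np.hstack([cv2.resize(b[130:270,230:390],(400,350)),cv2.resize(c[120:260,260:420],(400,350))]))
E
```

```text
t 15.25 tcp [ 466.2 -179.1  150.1] grasp [ 459.4 -189.2  164.7] yaw 56.37 lean 40.0 F [0.2 0.8 2.9] T [ 0.13 -0.17  0.02] op 11.2 q [-0.81 -0.21  1.99  0.68  1.56 -1.87]
caddy by grip [ 506.5 -118.5] bay frame -310.0 -57.3
scene (np.int64(276), np.int64(197)) 250 ((508.9861755371094, -115.80807495117188), (151.3924102783203, 112.42989349365234), 56.472373962402344)
side (np.int64(336), np.int64(180)) 116 ((505.099365234375, -116.50731658935547), (152.45130920410156, 109.51580810546875), 54.775638580322266)
```

View pics/m6.png

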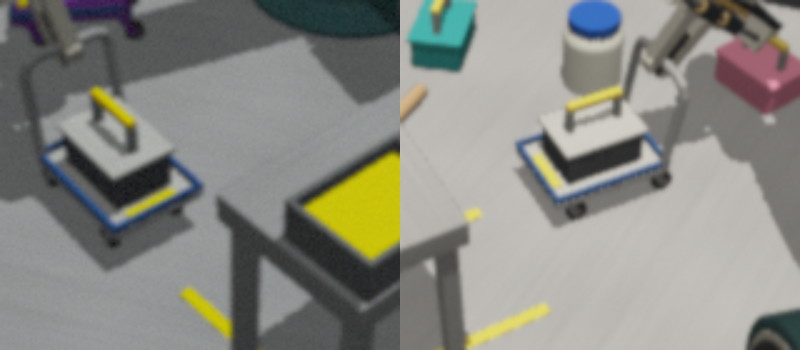

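Side and scene views: the caddy rolled straight ahead, the pan level on its deck, wheels in line at (577,210) and (660,180). Next, the S-curve waypoints.

```bash
cat > plan.py <<'E'
import numpy as np
from scipy.interpolate import BPoly
th=np.radians(59.1); B=np.array([616.5,177.]); X=np.array([np.cos(th),np.sin(th)]);N=np.array([-X[1],X[0]])
x0,y0,x1=-310,-57.3,-125
P=BPoly.from_derivatives([x0,x1],[[y0,np.tan(np.radians(-2.73)),0],[0,0,0]]); D=P.derivative()
st=[3,6,8]+[9.5]*16+[8,5,3.5]; xs=x0+np.r_[0,np.cumsum(st)]; xs=xs[xs<x1].tolist()+[x1]
def pose(x):
    a=np.arctan(D(x)); h=th+a; c=np.array([np.cos(h),np.sin(h)]); o=B+x*X+float(P(x))*N
    return np.r_[o-85*c+19*np.sin(np.radians(40))*c, np.degrees(h)]
T=[pose(x) for x in xs]; print(T[0].round(1),len(T)-1, 'max slope',max(np.degrees(np.arctan(D(x))) for x in xs))
base=T[0]
for i,t in enumerate(T[1:]):
    d=t-base; print([round(d[0]/500,3),round(d[1]/500,3),round(d[2]/60,3)],round(xs[i+1]))
    if i%5==4: base=np.r_[base[:2]+500*np.round(d[:2]/500,3),base[2]+60*round(d[2]/60,3)]; print('--')
print(T[-1])
E
python3 plan.py
```

```text
[ 466.2 -179.    56.4] 22 max slope 31.03791250093255
[np.float64(0.004), np.float64(0.005), np.float64(0.002)] -307
[np.float64(0.013), np.float64(0.013), np.float64(0.021)] -301
[np.float64(0.027), np.float64(0.023), np.float64(0.068)] -293
[np.float64(0.046), np.float64(0.035), np.float64(0.146)] -284
[np.float64(0.066), np.float64(0.047), np.float64(0.237)] -274
--
[np.float64(0.019), np.float64(0.015), np.float64(0.09)] -264
[np.float64(0.035), np.float64(0.032), np.float64(0.171)] -255
[np.float64(0.048), np.float64(0.052), np.float64(0.237)] -246
[np.float64(0.056), np.float64(0.073), np.float64(0.285)] -236
[np.float64(0.061), np.float64(0.094), np.float64(0.315)] -226
--
[np.float64(0.002), np.float64(0.023), np.float64(0.011)] -217
[np.float64(0.001), np.float64(0.045), np.float64(0.003)] -208
[np.float64(-0.003), np.float64(0.067), np.float64(-0.023)] -198
[np.float64(-0.008), np.float64(0.089), np.float64(-0.067)] -188
[np.float64(-0.015), np.float64(0.11), np.float64(-0.129)] -179
--
[np.float64(-0.008), np.float64(0.022), np.float64(-0.076)] -170
[np.float64(-0.015), np.float64(0.045), np.float64(-0.161)] -160
[np.float64(-0.021), np.float64(0.067), np.float64(-0.246)] -150
[np.float64(-0.022), np.float64(0.089), np.float64(-0.319)] -141
[np.float64(-0.02), np.float64(0.107), np.float64(-0.361)] -133
--
[np.float64(0.003), np.float64(0.009), np.float64(-0.014)] -128
[np.float64(0.006), np.float64(0.015), np.float64(-0.017)] -125
[514.92819819   7.2858861   59.1       ]
```

{"op": "jog_arm", "data": {"series": [[0.004,0.005,0,0,0,0.002,-1],[0.013,0.013,0,0,0,0.021,-1],[0.027,0.023,0,0,0,0.068,-1],[0.046,0.035,0,0,0,0.146,-1],[0.066,0.047,0,0,0,0.237,-1]]}}

```text
time: 15.85
tool_pos: [499.8, -155.3, 150.1]
orientation: [0.473, 2.811, 1.023]
wrist_force: [0.1, -2.2, 2.9]
opening: 11.2
gripper_force: 15.1
```

{"op": "jog_arm", "data": {"series": [[0.019,0.015,0,0,0,0.09,-1],[0.035,0.032,0,0,0,0.171,-1],[0.048,0.052,0,0,0,0.237,-1],[0.056,0.073,0,0,0,0.285,-1],[0.061,0.094,0,0,0,0.315,-1]]}}

```text
time: 16.35
tool_pos: [530.9, -108.0, 150.1]
orientation: [0.006, 2.95, 1.074]
wrist_force: [0.2, -2.4, 5.5]
opening: 11.4
gripper_force: 15.0
```

```bash
python3 look.py
```

```text
t 16.35 tcp [ 530.9 -108.   150.1] grasp [ 530.8 -120.2  164.7] yaw 89.78 lean 40.0 F [ 0.2 -2.4  5.5] T [ 0.07 -0.23 -0.18] op 11.4 q [-0.56  0.05  1.74  0.59  1.74 -2.14]
caddy by grip [531.2 -35.2] bay frame -225.9 -35.7
scene (np.int64(303), np.int64(210)) 185 ((581.7720336914062, -45.782203674316406), (152.66563415527344, 49.259212493896484), 68.72370147705078)
side (np.int64(315), np.int64(195)) 118 ((531.57421875, -31.6505126953125), (149.3257598876953, 109.32487487792969), 88.92462158203125)
```

{"op": "jog_arm", "data": {"series": [[0.002,0.023,0.001,0,0,0.011,-1],[0.001,0.045,0.001,0,0,0.003,-1],[-0.003,0.067,0.001,0,0,-0.023,-1],[-0.008,0.089,0.001,0,0,-0.067,-1],[-0.015,0.11,0.001,0,0,-0.129,-1]]}}

```text
time: 16.95
tool_pos: [522.0, -52.9, 150.3]
orientation: [0.212, 2.899, 1.055]
wrist_force: [-0.1, -1.0, 0.8]
opening: 11.0
gripper_force: 15.1
```

{"op": "jog_arm", "data": {"series": [[-0.008,0.022,0,0,0,-0.076,-1],[-0.015,0.045,0,0,0,-0.161,-1],[-0.021,0.067,0,0,0,-0.246,-1],[-0.022,0.089,0,0,0,-0.319,-1],[-0.02,0.107,0,0,0,-0.361,-1]]}}

```text
time: 17.45
tool_pos: [511.4, 0.7, 150.3]
orientation: [0.726, 2.7, 0.983]
wrist_force: [-1.4, -1.3, -0.3]
opening: 11.4
gripper_force: 15.0
```

{"op": "jog_arm", "data": {"series": [[0.003,0.009,0,0,0,-0.014,-1],[0.006,0.015,0,0,0,-0.017,-1],[0.006,0.015,0,0,0,-0.017,-1]]}}

```text
time: 17.75
tool_pos: [515.1, 7.7, 150.3]
orientation: [0.743, 2.692, 0.98]
wrist_force: [-0.2, 1.4, -2.1]
opening: 11.7
gripper_force: 15.0
```

```bash
python3 look.py
python3 - <<'E'
from h import *
C,im=cap('wrist','w7'); h=cv2.cvtColor(im,cv2.COLOR_BGR2HSV); cv2.imwrite('pics/w7.png',im)
Y=cv2.inRange(h,(18,110,60),(36,255,255)); K=cv2.inRange(h,(100,90,30),(125,255,255))
for nm,M in(('Y',Y),('B',K)):
    n,L,st,ce=cv2.connectedComponentsWithStats(M)
    for i in range(1,n):
        if st[i,4]>150: print(nm,st[i])
E
```

```text
t 17.75 tcp [515.1   7.7 150.3] grasp [508.9  -2.8 164.9] yaw 59.11 lean 40.0 F [-0.2  1.4 -2.1] T [-0.35  0.19  0.11] op 11.7 q [-0.42 -0.34  2.08  0.71  1.36 -1.6 ]
caddy by grip [552.5  70.1] bay frame -124.6 -0.0
scene (np.int64(340), np.int64(225)) 137 ((590.024169921875, 51.30689239501953), (151.8213348388672, 36.83819580078125), 55.06536102294922)
side (np.int64(289), np.int64(215)) 95 ((525.5045166015625, 85.97766876220703), (150.9235382080078, 53.77231216430664), 60.299678802490234)
Y [ 218   78  203  159 5396]
Y [278 300   9  72 451]
Y [340 300   9  72 435]
Y [  73  371  417   29 2867]
B [ 237  119  135   29 1086]
B [ 215  129   22  150 1443]
B [243 257  24  16 194]
```

View pics/w7.png

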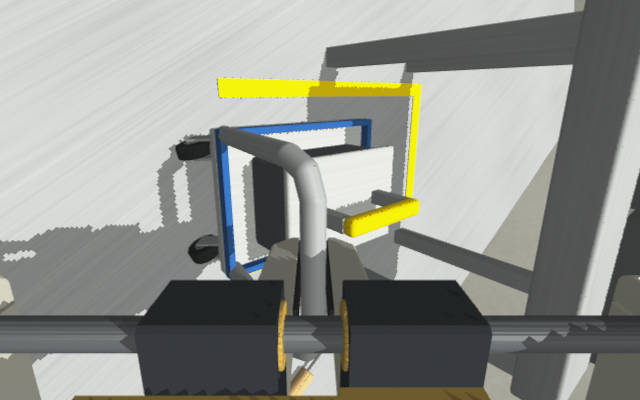

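Wrist view: rear wheels at (193,150) and (203,248) are nearly trailing. The left rim runs (222,132)–(365,122) inside the left tape (218,88)–(415,90). I'll check the offset and angle.

```bash
cat > rel.py <<'E'
from h import *
import sys
def rel(f,tape,left,rear,end=None):
    C=cal('wrist'); h=cv2.cvtColor(cv2.imread(f),cv2.COLOR_BGR2HSV)
    Y=cv2.inRange(h,(18,110,60),(36,255,255)); K=cv2.inRange(h,(100,90,30),(125,255,255))
    def fit(M,b,z):
        v,u=np.nonzero(M[b[1]:b[3],b[0]:b[2]]); q=np.array([onz(C,x+b[0],y+b[1],z)[:2] for x,y in zip(u,v)],np.float32)
        l=cv2.fitLine(q,cv2.DIST_HUBER,0,.01,.01).ravel(); t=np.radians(59.1)
        return 'ang',round(float(np.degrees(np.arctan2(l[1],l[0]))),2),'X,Y in bay',np.round([(l[2:]-[616.5,177])@[np.cos(t),np.sin(t)],(l[2:]-[616.5,177])@[-np.sin(t),np.cos(t)]],1)
    print('tape',fit(Y,tape,0)); print('left rim (want 52.5)',fit(K,left,57)); print('rear rim (-72.5)',fit(K,rear,57))
    if end: print('end tape (102.5)',fit(Y,end,0))
if __name__=='__main__': rel('pics/w7.png',(230,75,400,105),(240,115,355,145),(214,150,238,255),(403,110,422,190))
E
python3 rel.py
```

```text
tape ('ang', 59.03, 'X,Y in bay', array([-69.8,  83.4]))
left rim (want 52.5) ('ang', 58.86, 'X,Y in bay', array([-132.5,   53.9]))
rear rim (-72.5) ('ang', -30.63, 'X,Y in bay', array([-199. ,    5.9]))
end tape (102.5) ('ang', -30.75, 'X,Y in bay', array([101.5,   6.3]))
```

Caddy is within 0.5 mm of centre and 0.3° of square. I'll roll it straight in for the remaining 125 mm.

{"op": "jog_arm", "data": {"series": [[0.003,0.005,0,0,0,0,-1],[0.01,0.017,0,0,0,0,-1],[0.021,0.034,0,0,0,0,-1],[0.032,0.053,0,0,0,0,-1],[0.043,0.072,0,0,0,0,-1]]}}

```text
time: 18.4
tool_pos: [537.2, 44.3, 150.6]
orientation: [0.745, 2.691, 0.979]
wrist_force: [0.6, -1.7, -4.0]
opening: 11.7
gripper_force: 15.0
```

{"op": "jog_arm", "data": {"series": [[0.01,0.017,0,0,0,0,-1],[0.021,0.034,0,0,0,0,-1],[0.031,0.051,0,0,0,0,-1],[0.041,0.069,0,0,0,0,-1],[0.049,0.082,0,0,0,0,-1]]}}

```text
time: 18.9
tool_pos: [561.5, 85.2, 150.6]
orientation: [0.744, 2.692, 0.98]
wrist_force: [0.1, -1.2, -3.3]
opening: 11.4
gripper_force: 15.0
```

{"op": "jog_arm", "data": {"series": [[0.008,0.014,0,0,0,0,-1],[0.016,0.027,0,0,0,0,-1],[0.024,0.041,0,0,0,0,-1],[0.031,0.053,0,0,0,0,-1],[0.036,0.061,0,0,0,0,-1]]}}

```text
time: 19.4
tool_pos: [579.4, 115.4, 150.6]
orientation: [0.745, 2.692, 0.979]
wrist_force: [-1.0, -1.1, -4.0]
opening: 11.3
gripper_force: 15.0
```

{"op": "jog_arm", "data": {"series": [[0,0,0,0,0,0,-1],[0,0,0,0,0,0,-1]]}}

```text
time: 19.6
tool_pos: [579.1, 114.9, 150.5]
orientation: [0.745, 2.692, 0.979]
wrist_force: [0.7, 0.2, -5.9]
opening: 11.8
gripper_force: 15.0
```

```bash
python3 look.py
python3 - <<'E'
from h import *
C,im=cap('wrist','w8')
E
```

```text
t 19.6 tcp [579.1 114.9 150.5] grasp [572.8 104.4 165. ] yaw 59.06 lean 40.0 F [ 0.7  0.2 -5.9] T [-0.64  0.21 -0.06] op 11.8 q [-0.16 -0.24  2.01  0.7   1.18 -1.41]
caddy by grip [616.5 177.3] bay frame 0.3 0.2
scene (np.int64(376), np.int64(254)) 233 ((619.51025390625, 178.39132690429688), (150.472412109375, 110.74762725830078), 58.320430755615234)
side (np.int64(246), np.int64(233)) 79 ((572.9468383789062, 206.22219848632812), (112.67791748046875, 5.51851224899292), 58.399322509765625)
```

View pics/w8.png

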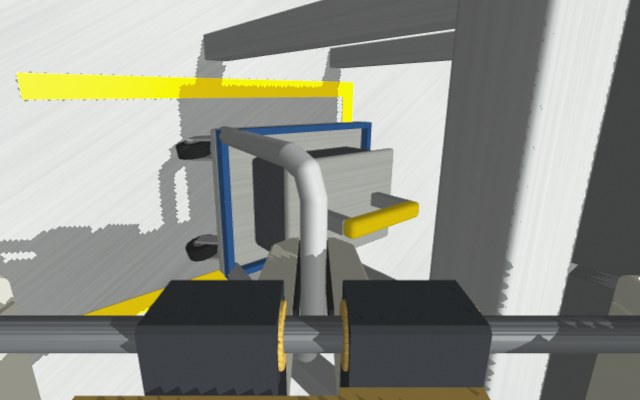

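Wrist view: the caddy is under the shelf between both tapes (left tape v≈88, right tape showing at (180,295)), the wheels still trailing. Final check before release.

```bash
python3 -c "
from rel import *
rel('pics/w8.png',(60,70,330,105),(240,115,355,145),(214,150,238,255),(342,84,354,118))"
```

```text
tape ('ang', 59.17, 'X,Y in bay', array([-65.5,  83.3]))
left rim (want 52.5) ('ang', 57.8, 'X,Y in bay', array([-6.2, 52.9]))
rear rim (-72.5) ('ang', -31.45, 'X,Y in bay', array([-73.9,   6.3]))
end tape (102.5) ('ang', -28.56, 'X,Y in bay', array([101. ,  71.5]))
```

{"op": "jog_arm", "data": {"series": [[0,0,-0.001,0,0,0,-1],[0,0,-0.001,0,0,0,-1]]}}

```text
time: 19.95
tool_pos: [579.3, 114.6, 150.4]
orientation: [0.745, 2.691, 0.979]
wrist_force: [0.1, -1.1, -2.6]
opening: 11.3
gripper_force: 15.0
```

{"op": "jog_arm", "data": {"series": [[0,0,0,0,0,0,-0.7],[0,0,0,0,0,0,-0.6],[0,0,0,0,0,0,-0.5],[0,0,0,0,0,0,-0.42],[0,0,0,0,0,0,-0.42]]}}

```text
time: 20.45
tool_pos: [579.2, 114.8, 150.3]
orientation: [0.745, 2.691, 0.979]
wrist_force: [0.4, 0.2, 0.4]
opening: 26.6
gripper_force: 0.0
```

```bash
python3 look.py
```

```text
t 20.45 tcp [579.2 114.8 150.3] grasp [572.9 104.3 164.8] yaw 59.07 lean 40.0 F [0.4 0.2 0.4] T [-0.23 -0.01 -0.02] op 26.6 q [-0.16 -0.24  2.01  0.7   1.18 -1.41]
caddy by grip [616.6 177.3] bay frame 0.3 0.0
scene (np.int64(376), np.int64(254)) 226 ((619.6630859375, 177.7171630859375), (150.92189025878906, 110.5230941772461), 58.4197998046875)
side (np.int64(246), np.int64(233)) 78 ((572.8019409179688, 206.30909729003906), (112.66814422607422, 6.016748428344727), 57.93667984008789)
```

{"op": "jog_arm", "data": {"series": [[-0.006,-0.011,0.015,0,0,0,-0.42],[-0.016,-0.027,0.038,0,0,0,-0.42],[-0.03,-0.05,0.07,0,0,0,-0.42],[-0.047,-0.078,0.108,0,0,0,-0.42],[-0.066,-0.11,0.153,0,0,0,-0.42]]}}

```text
time: 21.05
tool_pos: [545.3, 59.0, 228.1]
orientation: [0.744, 2.691, 0.979]
wrist_force: [1.4, 0.2, 1.2]
opening: 27.1
gripper_force: 0.0
```

{"op": "jog_arm", "data": {"series": [[-0.02,-0.033,0.046,0,0,0,-0.42],[-0.04,-0.066,0.092,0,0,0,-0.42],[-0.06,-0.1,0.138,0,0,0,-0.42],[-0.066,-0.11,0.153,0,0,0,-0.42],[-0.066,-0.11,0.153,0,0,0,-0.42]]}}

```text
time: 21.55
tool_pos: [513.1, 3.9, 304.6]
orientation: [0.745, 2.689, 0.978]
wrist_force: [-0.3, 0.9, 0.8]
opening: 27.2
gripper_force: 0.0
```

{"op": "jog_arm", "data": {"series": [[0,0,0,0,0,0,-0.42],[0,0,0,0,0,0,-0.42],[0,0,0,0,0,0,-0.42]]}}

```text
time: 21.85
tool_pos: [513.1, 5.4, 302.2]
orientation: [0.745, 2.693, 0.98]
wrist_force: [-0.1, -0.3, -0.1]
opening: 26.4
gripper_force: 0.0
```

Run:
```python
from h import *
a=[cap(n,n+'_end') for n in('wrist','scene')]
C,im=a[1]; K=cv2.inRange(cv2.cvtColor(im,cv2.COLOR_BGR2HSV),(100,90,40),(125,255,255)); m=np.zeros_like(K); cv2.circle(m,(376,254),48,255,-1); v,u=np.nonzero(K&m)
print(cv2.minAreaRect(np.array([onz(C,x,y,56)[:2] for x,y in zip(u,v)],np.float32)), r.read_state()['wrist_force'])
C,im=a[0];h=cv2.cvtColor(im,cv2.COLOR_BGR2HSV);K=cv2.inRange(h,(100,90,30),(125,255,255));n,L,st,_=cv2.connectedComponentsWithStats(K);print([s.tolist() for s in st[1:] if s[4]>150])
```

```text
((619.7871704101562, 177.7120819091797), (151.12294006347656, 110.46595764160156), 58.48313903808594) [1.00108747 0.62739921 1.01145684]
[[284, 113, 66, 15, 253], [260, 114, 8, 88, 483]]
```

View pics/wrist_end.png

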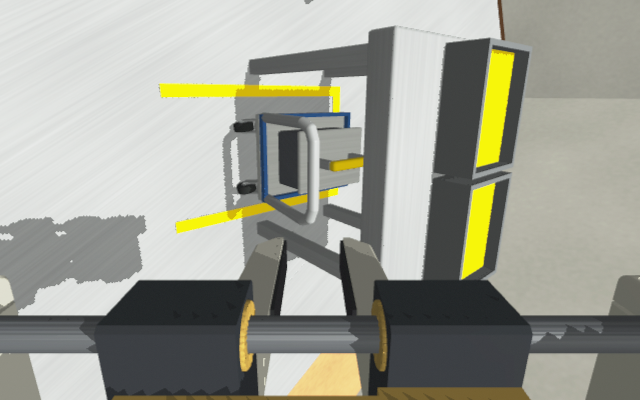

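The end view shows the caddy inside both tapes, square, with the pan on it and the rear wheels trailing at (243,127) and (245,188). The gripper is clear, so I'm handing in.

```bash
python3 -c "
from station import r
print(r.sign_off())"
```

```text
the job is handed in; nothing more can be done
None
```

The job is handed in: the pan sits level inside the caddy's rim, and the caddy is parked nose-in, within about 1 mm of centre and 1° of square, with the visible rear castors trailing (the front pair is hidden), the gripper clear and about 22 s used.

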